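# Open the bench test box and hold its lid up

## Task

Get the lid of the grey test box open and keep it open for the engineer: first give the lid's steel bar handle a tug, leaving the release slide alone, to learn whether the hidden catch is holding the lid. Only if it is caught, push the black slide on the front ledge all the way along its slot to free it; if the lid is not caught, leave the slide where it is. Then raise the lid to 45 degrees or more and finish while still holding it there with the gripper (it falls shut if let go), without disturbing the things lying around the box.

Things in the scene. Friction and masses are not known exactly. Their poses are not given: they have to be found in the camera images.
- case: Grey metal test box, fixed, 200 (x) x 260 (y) x 94 mm high. Origin: centre of its underside. -x is the front (sockets, nearest the robot), +y along the front to the robot's left; yaw within 20 degrees. Its top: an aluminium front ledge (x -100 to -45 mm), level with the lid behind it at 94 mm. A catch hidden under the ledge may or may not hold the lid; once released it stays released.
- lid (a joint): Lid angle, rad: 0 shut, 1.15 upper stop; grows as the front edge rises. Plate 142 x 258 x 4 mm hinged along the box's rear (+x) edge, about 0.35 kg, no spring or stay: it always falls shut (about 2 to 4 N at the handle hold it up, up to 10 N more where a tight grip keeps the bar from turning). Caught, it lifts only about 0.05 rad (6 mm at the handle) and stops hard; free, it keeps rising.
- lid_handle (a point): Middle of the lid's handle: round steel bar 10 mm thick, 90 mm long, parallel to the hinge (box y), on a post at each end, its axis 38 mm above the lid. Lid shut: at (-20, -30, 132) mm in the box's frame, 118 mm in front of and 42 mm above the hinge axis. Can be pinched from above, fingers closing along box x; the bar may turn between the fingers as the lid swings.
- lid_hinge (a point): Point on the lid's hinge axis (which runs along box y), at (98, 0, 90) mm in the box's frame.
- release (a joint): Travel of the release slide in m: 0 at home (every start), 0.024 at the end of its slot; grows towards box +y. It has no spring, drags with about 2.5 to 4 N and stays where it is left. A caught lid is free once the slide is past about 0.016.
- release_top (a point): Centre of the top of the slide's black ribbed block, 16 (x) x 30 (y) mm, standing 24 mm above the ledge. At home it is at (-72, 60, 118) mm in the box's frame. It can be pinched across box x from above, or pushed on its -y end.
- meter: Bystander: black handheld multimeter lying flat, 150 x 75 x 32 mm, left (+y) of the box. Origin: centre of its underside.
- board: Bystander: green circuit board on four short posts, 110 x 75 x 28 mm with its parts, right (-y) of the box. Origin: centre of its underside.
- pot: Bystander: grey plastic cup, 70 mm wide at the rim, 50 mm high, to the right of the box beyond the board. Origin: centre of its underside.

How it is judged:
By the outcome, as a careful person would: the job done as asked, in the order asked, and still so for the second after the job is handed in, while the arm keeps its last pose, push and grip.
It also fails if it takes over 48 s, if anything falls off the work surface, if the arm or the gripper's body presses on something with over 40 N, if the wrist force passes 120 N, or if a joint passes its speed limit or range.

## Robot

A 6-joint arm with a two-finger parallel gripper is mounted at the origin on the work surface. World frame = base frame: x ahead of the robot, y to its left, z up, the work surface at z = 0. Lengths are in mm, angles in rad, forces in N, time in s.
With the tool pointing down it reaches from about 325 to 875 mm from the base axis. Payload 4.4 kg.
Tool frame: the origin (TCP) lies at the centre of the arm's flange, where the gripper is bolted on; the fingertips stand 173 mm ahead of it and the grasp point (between the pads) lies 155 mm ahead of it; z points along the fingers, y is the direction in which the jaws open and shut (so a half turn about z gives the same grasp; the last joint's range is limited). The gripper opens to 85 mm and grips with 20 to 120 N. Pads are 22 mm wide; open, the fingers measure 114 mm over their backs; the gripper's body (76 mm by 85 mm) begins 54 mm behind the grasp point. The pads swing forward as they close: fully open they stand 13 mm farther back than shut.
Start: joints at [1.167, 0.207, 1.542, -0, 1.393, -0.15], TCP at [143.827, 556.725, 404.682] pointing down, gripper open.
Joint ranges: [-2.73, 2.73], [-0.86, 2.22], [0.23, 2.46], [-1.11, 4.25], [0.08, 2.63], [-2.82, 2.82]. Speed limits (rad/s): [2.79, 2.79, 3.14, 3.14, 3.14, 3.14].

## Interface

Orientations are given as a 3x3 rotation matrix whose columns are the frame's x, y, z axes.
In Python, from plant import robot, optics, order gives the robot as it stands.
- The arm moves only by the tool apply_moves, never from a script. Its argument "commands" is text: rows parted by semicolons, each of 7 numbers parted by spaces: the turn, a rotation vector about the world's x, y, z in rad, then the shift along the world's x, y, z in mm, then the closure, from -1 (fully open) to 1 (shut). In form: rx ry rz tx ty tz jaw; .... A call has 1 to 5 rows; each row shifts and turns the commanded pose from where the row before left it; what a row does not reach is not made up. A row lasts 1/10 s, in which the tool goes at most 50 mm and 8.59 degrees, less where a joint would pass 70% of its speed; a pose out of reach is approached as far as the arm can. A call with a gripper value outside its range is refused whole. The fingers move at their own pace and stop on an object; "newtons" is the grip in N (left out, the last holds). Time passes only in rows, so rows that do not move let the fingers close. It gives the time, the measured TCP pose, the force and the opening at its end, in the units of the state.
- robot.sense(): the state, without advancing time (a new reading comes with each control period).
- optics.camera(name): name is "scene" or "top" or "wrist"; returns a dict with "img" (384x512x3 uint8, red, green, blue), "fx", "fy", "cx", "cy" (pixels), "k1" (the pictures are not rectified: a ray, as slopes to the right and down, at radius r is drawn at 1 + k1 r^2 times it, then the intrinsics apply), "origin" and "attitude" of the camera in the world. Camera axes: x right, y up, looking along -z (the intrinsics and any distortion apply to the point x, -y, -z); pixel columns grow to the right and rows downward; lengths in mm; the calibration is good to about 2 mm. A picture is of the moment at which its call begins. There is no depth.
- order.hand_in(): hands the job in, once; it reports no verdict.
The state is a dict: "clock": time; "joint_positions": joint angles; "joint_vel": joint speeds; "joint_torque": joint torques, N m; "tool_pos": TCP position; "tool_rot": TCP orientation; "wrist_force": force on the tool from outside, world axes, zero at the start; "ft_torque": the same for the moment, N m; "gripper_width": finger opening in mm.
Only numpy, scipy, OpenCV 4.12 (cv2) and the standard library are available. Lean on these libraries where they do the work, as an engineer would, in place of code of your own. Each camera call takes 0.05 s, during which the arm holds its last target. There are 200 camera calls.

## Working session

There is one attempt and no reset: what is moved stays moved. The work goes in short steps, Python scripts to look and compute and a tool call to move; the robot and the scene stay as the last step left them, time stands still between calls to the robot, and variables do not carry over. Pictures are saved under pics/ and viewed, about 8 in all and at most 12, crops included, and the job is handed in when it is done.

Besides the shell and the picture viewer there is one more tool, called after "Call:" as a command line: name --argument value ..., lists and objects as JSON in quotes. apply_moves: Moves the arm, as the interface text tells. Its arguments: {"type":"object","properties":{"commands":{"type":"string"},"newtons":{"type":"number"}},"required":["commands"]}

```bash
mkdir -p pics
cat > h.py <<'E'
import numpy as np, cv2
from plant import robot, optics, order
def cam(n,save=None):
    c=optics.camera(n)
    if save: cv2.imwrite('pics/'+save,c['img'][:,:,::-1])
    return c
def ray(c,u,v):
    K=np.array([[c['fx'],0,c['cx']],[0,c['fy'],c['cy']],[0,0,1.]])
    p=cv2.undistortPoints(np.array([[[u,v]]],float),K,np.array([c['k1'],0,0,0.]))[0,0]
    d=np.array(c['attitude'])@np.array([p[0],-p[1],-1]); return np.array(c['origin']),d
def onz(c,u,v,z):
    o,d=ray(c,u,v); return o+d*(z-o[2])/d[2]
def proj(c,P):
    q=np.array(c['attitude']).T@(np.array(P,float)-c['origin']); x,y=q[0]/-q[2],-q[1]/-q[2]
    s=1+c['k1']*(x*x+y*y); return c['fx']*x*s+c['cx'],c['fy']*y*s+c['cy']
E
python3 - <<'E'
from h import *
a=cam('top','top1.png');b=cam('scene','scene1.png')
for c in (a,b): print({k:c[k] for k in c if k!='img'})
cv2.imwrite('pics/t1.png',np.hstack([cv2.resize(a['img'],(400,300)),cv2.resize(b['img'],(400,300))])[:,:,::-1])
print(robot.sense())
E
```

```text
{'fx': 440.01126187312013, 'fy': 440.01126187312013, 'cx': 250.70697594846786, 'cy': 186.63777318055043, 'k1': -0.17334735904735626, 'origin': array([ 511.41492401,   61.60008038, 1317.93174426]), 'attitude': array([[ 0.00970827,  0.99734099, -0.07222677],
       [-0.99966864,  0.01140224,  0.02307818],
       [ 0.02384036,  0.07197878,  0.9971212 ]])}
{'fx': 346.58663756511, 'fy': 346.58663756511, 'cx': 262.67339419343426, 'cy': 185.38725908063054, 'k1': -0.00044272485060357474, 'origin': array([1136.9172742 ,  -95.11468238,  772.29251026]), 'attitude': array([[ 0.23874638, -0.76205559,  0.60188989],
       [ 0.97101983,  0.19435469, -0.13909254],
       [-0.01098388,  0.61765486,  0.78637257]])}
{'clock': 0.1, 'joint_positions': array([ 1.16748738e+00,  2.07346552e-01,  1.54283879e+00,  1.03869864e-05,
        1.39348291e+00, -1.50511502e-01]), 'joint_vel': array([-9.78111929e-04, -2.22494856e-03, -9.86059198e-04, -1.27420475e-05,
       -6.05886845e-04, -1.43025002e-03]), 'joint_torque': array([-3.46070610e-04, -3.84094584e+01, -2.92548358e+01, -1.96793676e-04,
        4.82673815e-03, -1.75365847e-05]), 'tool_pos': array([143.69894902, 556.41050699, 403.62167322]), 'tool_rot': array([[-9.68215938e-01,  2.50114409e-01, -8.24002663e-04],
       [ 2.50115560e-01,  9.68214118e-01, -1.90505816e-03],
       [ 3.21328516e-04, -2.05060356e-03, -9.99997846e-01]]), 'wrist_force': array([ 1.18168468, -0.21027839,  0.61159016]), 'ft_torque': array([ 0.0131747 ,  0.02590917, -0.0021746 ]), 'gripper_width': 85.15158177935797}
```

View pics/top1.png

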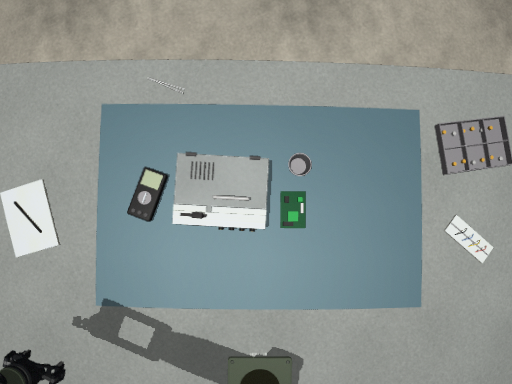

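View pics/scene1.png

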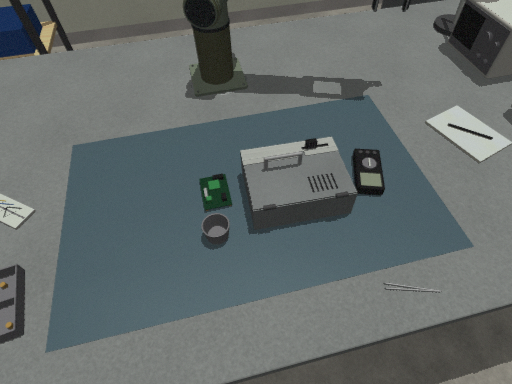

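The top view shows the box at about (173–271, 152–229) px, with the handle at about (213–251, 197) and the black slide at about (193, 215). The meter is on its left, and the board and cup are on its right. Next I'll enlarge this area to measure it.

Run:
```python
from h import *
a=cv2.imread('pics/top1.png')
cv2.imwrite('pics/c1.png',cv2.resize(a[145:240,165:280],None,fx=6.9,fy=6.3,interpolation=cv2.INTER_CUBIC))
```

```text
(no output)
```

View pics/c1.png

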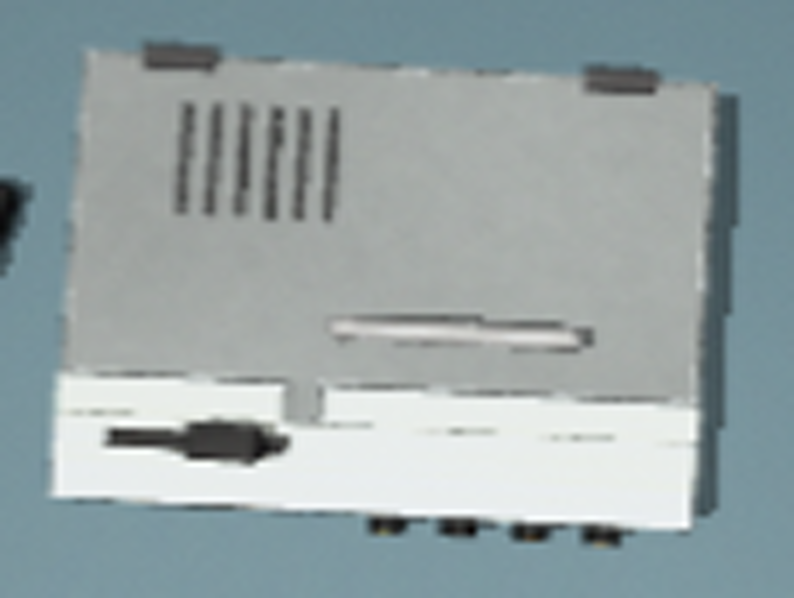

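The crop shows the top face's corners at (88,48), (718,85), (690,530) and (50,497). The bar runs from (332,327) to (592,340), and the slide block is at about (220,440).

Run:
```python
from h import *
c=cam('top')
f=lambda x,y,z: onz(c,165+x/6.9-.43,145+y/6.3-.42,z)
RL,RR,FR,FL=[f(*p,94) for p in((88,48),(718,85),(690,530),(50,497))]
print(RL,RR,FR,FL); ctr=(RL+RR+FR+FL)/4
d=(RL-RR)+(FL-FR); yaw=np.arctan2(-d[0],d[1]); print(ctr,'yaw',np.degrees(yaw), np.linalg.norm(d)/2, np.linalg.norm(RL-FL))
b1,b2=f(332,327,132),f(592,340,132); m=(b1+b2)/2; print(b1,b2,m,np.degrees(np.arctan2(-(b1-b2)[0],(b1-b2)[1])))
R=np.array([[np.cos(yaw),-np.sin(yaw)],[np.sin(yaw),np.cos(yaw)]])
print('handle',ctr[:2]+R@[-20,-30],'rel',ctr[:2]+R@[-72,60],f(220,440,118),'hinge',ctr[:2]+R@[98,0])
```

```text
[694.76761592 240.54345572  94.        ] [681.07472747 -16.28663449  94.        ] [483.36776749  -6.37745824  94.        ] [494.90935538 251.64266738  94.        ]
[588.52986656 117.38050759  94.        ] yaw -2.806006181131517 257.7341282873006 200.1662229327167
[569.52233659 136.45179528 132.        ] [565.09078106  34.75623295 132.        ] [567.30655882  85.60401411 132.        ] -2.495181567477537
handle [567.08521218  88.3955667 ] rel [519.55346209 180.83329024] [520.77821882 180.88687138 118.        ] hinge [686.41236565 112.58296934]
```

Call:
apply_moves --commands "0 0 -0.091 28 -31 0 -1;0 0 -0.091 28 -31 0 -1;0 0 -0.091 28 -31 0 -1;0 0 -0.091 28 -31 0 -1;0 0 -0.091 28 -31 0 -1" --newtons 40

```text
clock: 0.65
tool_pos: [284.5, 400.3, 404.4]
tool_rot: [[-0.758, 0.653, -0.0], [0.653, 0.758, -0.0], [-0.0, -0.0, -1.0]]
wrist_force: [1.8, 0.3, -0.3]
gripper_width: 85.5
```

Call:
apply_moves --commands "0 0 -0.091 28 -31 0 -1;0 0 -0.091 28 -31 0 -1;0 0 -0.091 28 -31 0 -1;0 0 -0.091 28 -31 0 -1;0 0 -0.091 28 -31 0 -1"

```text
clock: 1.15
tool_pos: [424.5, 245.2, 404.5]
tool_rot: [[-0.393, 0.919, -0.0], [0.919, 0.393, 0.0], [0.0, -0.0, -1.0]]
wrist_force: [-0.2, 0.4, 0.3]
gripper_width: 85.6
```

Call:
apply_moves --commands "0 0 -0.091 28 -31 0 -1;0 0 -0.091 28 -31 0 -1;0 0 -0.091 28 -31 0 -1;0 0 -0.091 28 -31 0 -1;0 0 -0.091 28 -31 0 -1"

```text
clock: 1.65
tool_pos: [564.6, 90.2, 404.3]
tool_rot: [[0.051, 0.999, -0.001], [0.999, -0.051, 0.0], [0.0, -0.001, -1.0]]
wrist_force: [-0.6, 0.7, -0.6]
gripper_width: 85.1
```

Call:
apply_moves --commands "0 0 0 3 -3 0 -1;0 0 0 0 0 0 -1;0 0 0 0 0 0 -1"

```text
clock: 1.95
tool_pos: [566.2, 89.4, 404.1]
tool_rot: [[0.046, 0.999, -0.002], [0.999, -0.046, 0.001], [0.001, -0.002, -1.0]]
wrist_force: [0.4, -0.2, -0.6]
gripper_width: 85.6
```

Run:
```python
from h import *
c=cam('wrist','w1.png'); print(c['origin'],c['attitude'],c['k1'])
s=robot.sense(); print(s['clock'],s['tool_pos'],s['tool_rot'])
print(proj(c,[567,88,132]),proj(c,[520,181,118]))
```

```text
[569.47066459 161.76925551 373.01129885] [[ 0.99895206  0.04340301  0.01452439]
 [-0.04574418  0.95720759  0.28576406]
 [-0.00149983 -0.28612901  0.95818993]] 0.005501151073999494
2.0 [565.98674155  89.73711831 404.34733657] [[ 4.53146663e-02  9.98972006e-01 -1.23003069e-03]
 [ 9.98972685e-01 -4.53141408e-02  4.51799712e-04]
 [ 3.95597480e-04 -1.24924021e-03 -9.99999141e-01]]
(np.float64(255.23992329913523), np.float64(193.38214191372387)) (np.float64(186.78679590442755), np.float64(71.66435452774))
```

View pics/w1.png

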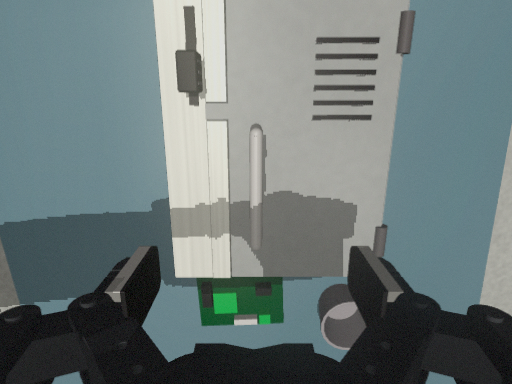

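The wrist view shows the bar's middle at about (256,187), where I predicted (255,193), and the slide block at about (189,70), where I predicted (187,72). The pose is good enough, so I'll descend and pinch the bar.

Call:
apply_moves --commands "0 0 0 0 0 -25 -1;0 0 0 0 0 -25 -1;0 0 0 0 0 -25 -1;0 0 0 0 0 -25 -1;0 0 0 0 0 -16 -1"

```text
clock: 2.5
tool_pos: [565.1, 90.3, 286.8]
tool_rot: [[0.044, 0.999, -0.003], [0.999, -0.044, 0.0], [0.0, -0.003, -1.0]]
wrist_force: [-1.0, 0.2, -0.0]
gripper_width: 85.4
```

Call:
apply_moves --commands "0 0 0 0 0 0 -1;0 0 0 0 0 0 1;0 0 0 0 0 0 1;0 0 0 0 0 0 1;0 0 0 0 0 0 1" --newtons 40

```text
clock: 3.0
tool_pos: [567.2, 88.8, 289.9]
tool_rot: [[0.047, 0.999, 0.002], [0.999, -0.047, 0.0], [0.0, 0.002, -1.0]]
wrist_force: [0.2, -0.2, 0.2]
gripper_width: 28.1
```

Call:
apply_moves --commands "0 0 0 0 0 0 1;0 0 0 0 0 0 1;0 0 0 0 0 0 1;0 0 0 0 0 0 1;0 0 0 0 0 0 1"

```text
clock: 3.5
tool_pos: [567.2, 88.7, 289.4]
tool_rot: [[0.047, 0.999, 0.001], [0.999, -0.047, -0.0], [0.0, 0.001, -1.0]]
wrist_force: [-0.8, -0.8, 4.6]
gripper_width: 8.4
```

Call:
apply_moves --commands "0 0 0 0.5 0 1.5 1;0 0 0 0.5 0 1.5 1;0 0 0 0.5 0 1.5 1;0 0 0 0 0 0 1;0 0 0 0 0 0 1"

```text
clock: 4.0
tool_pos: [568.5, 88.7, 292.7]
tool_rot: [[0.047, 0.999, 0.0], [0.999, -0.047, -0.0], [-0.0, 0.0, -1.0]]
wrist_force: [5.4, 0.0, -5.7]
gripper_width: 8.3
```

Call:
apply_moves --commands "0 0 0 0.5 0 1.5 1;0 0 0 0.5 0 1.5 1;0 0 0 0 0 0 1"

```text
clock: 4.3
tool_pos: [569.6, 88.6, 296.1]
tool_rot: [[0.047, 0.999, 0.001], [0.999, -0.047, -0.0], [-0.0, 0.001, -1.0]]
wrist_force: [5.0, -0.3, -5.6]
gripper_width: 8.7
```

Call:
apply_moves --commands "0 0 0 0.5 0 1.5 1;0 0 0 0.5 0 1.5 1;0 0 0 0 0 0 1"

```text
clock: 4.6
tool_pos: [570.7, 88.6, 298.8]
tool_rot: [[0.047, 0.999, 0.001], [0.999, -0.047, -0.0], [-0.0, 0.001, -1.0]]
wrist_force: [6.5, -0.8, -7.5]
gripper_width: 8.4
```

Call:
apply_moves --commands "0 0 0 0.5 0 1.5 1;0 0 0 0.5 0 1.5 1;0 0 0 0 0 0 1"

```text
clock: 4.9
tool_pos: [572.0, 88.5, 302.1]
tool_rot: [[0.047, 0.999, 0.002], [0.999, -0.047, -0.0], [-0.0, 0.002, -1.0]]
wrist_force: [7.2, 0.0, -6.2]
gripper_width: 8.2
```

The bar has risen 12.7 mm and the force stays at 6–7 N, with no hard stop. Before relying on that, I'll check by eye that the lid itself is rising and the bar isn't slipping in the grip.

Run:
```python
from h import *
b=cam('scene'); w=cam('wrist')
s=cv2.resize(b['img'][120:225,225:365],(400,300),interpolation=cv2.INTER_CUBIC)
cv2.imwrite('pics/v2.png',np.hstack([s,cv2.resize(w['img'],(400,300))])[:,:,::-1])
```

```text
(no output)
```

View pics/v2.png

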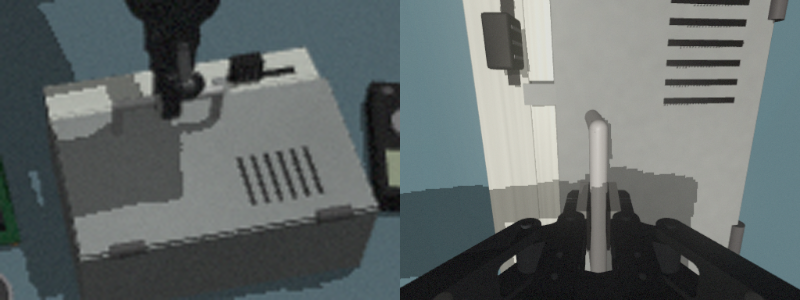

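The grip is still centred on the bar, and the rise of 12.7 mm is well past the 6 mm stop at low force. The lid is therefore free, and the slide stays where it is. I'll continue along the hinge arc.

Call:
apply_moves --commands "0 0 0 4 -0.2 6.6 1;0 0 0 4.2 -0.2 6.4 1;0 0 0 4.4 -0.2 6.2 1;0 0 0 4.7 -0.2 5.9 1;0 0 0 0 0 0 1"

```text
clock: 5.5
tool_pos: [588.6, 87.8, 328.1]
tool_rot: [[0.047, 0.999, -0.002], [0.999, -0.047, -0.0], [-0.001, -0.002, -1.0]]
wrist_force: [-2.4, -1.3, -1.4]
gripper_width: 8.5
```

Call:
apply_moves --commands "0 0 0 5 -0.25 5.6 1;0 0 0 5.3 -0.25 5.3 1;0 0 0 5.6 -0.25 5 1;0 0 0 5.9 -0.25 4.6 1;0 0 0 0 0 0 1"

```text
clock: 6.0
tool_pos: [610.4, 86.8, 350.0]
tool_rot: [[0.047, 0.999, -0.002], [0.999, -0.047, -0.0], [-0.001, -0.002, -1.0]]
wrist_force: [-7.3, -1.7, 4.0]
gripper_width: 8.1
```

Run:
```python
from h import *
b=cam('scene'); w=cam('wrist')
s=cv2.resize(b['img'][100:225,215:380],(400,300),interpolation=cv2.INTER_CUBIC)
cv2.imwrite('pics/v3.png',np.hstack([s,cv2.resize(w['img'],(400,300))])[:,:,::-1])
```

```text
(no output)
```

View pics/v3.png

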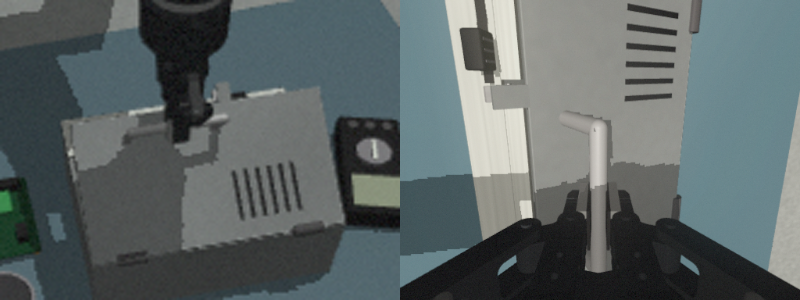

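The scene view shows the lid clearly raised, with its bar post tilted. In the wrist view (right half) the bar is still between the pads at about (597,220). I'll keep going with a small outward correction.

Call:
apply_moves --commands "0 0 0 5.3 -0.3 5.3 1;0 0 0 6 -0.3 4.5 1;0 0 0 6.6 -0.3 3.5 1;0 0 0 6.8 -0.3 3.1 1;0 0 0 0 0 0 1"

```text
clock: 6.6
tool_pos: [636.3, 85.6, 366.6]
tool_rot: [[0.047, 0.999, 0.003], [0.999, -0.047, -0.0], [-0.0, 0.003, -1.0]]
wrist_force: [-4.5, -1.3, 4.3]
gripper_width: 8.4
```

Call:
apply_moves --commands "0 0 0 7 -0.3 2.7 1;0 0 0 7.2 -0.3 2.3 1;0 0 0 0 0 0 1;0 0 0 0 0 0 1;0 0 0 0 0 0 1"

```text
clock: 7.1
tool_pos: [649.8, 85.0, 371.8]
tool_rot: [[0.047, 0.999, 0.003], [0.999, -0.047, -0.0], [-0.0, 0.003, -1.0]]
wrist_force: [-4.9, -1.3, 6.6]
gripper_width: 8.4
```

Run:
```python
from h import *
s=robot.sense(); g=s['tool_pos']+s['tool_rot'][:,2]*155; print(g,s['wrist_force'],s['clock'])
h=np.array([686.4,112.6,90]);r=g-h; x=r[0]*.9988-r[1]*.049
print('theta deg',np.degrees(np.arctan2(42,-118)-np.arctan2(r[2],x)),np.hypot(x,r[2]),np.hypot(42,118))
b=cam('scene'); w=cam('wrist'); 
cv2.imwrite('pics/v4.png',np.hstack([cv2.resize(b['img'][100:250,180:380],(400,300),interpolation=cv2.INTER_CUBIC),cv2.resize(w['img'],(400,300))])[:,:,::-1])
```

```text
[650.30576892  84.93409497 216.84248838] [-4.85816269 -1.33217508  6.60767306] 7.1
theta deg 55.109772977700366 131.50201485892592 125.25174649480941
```

View pics/v4.png

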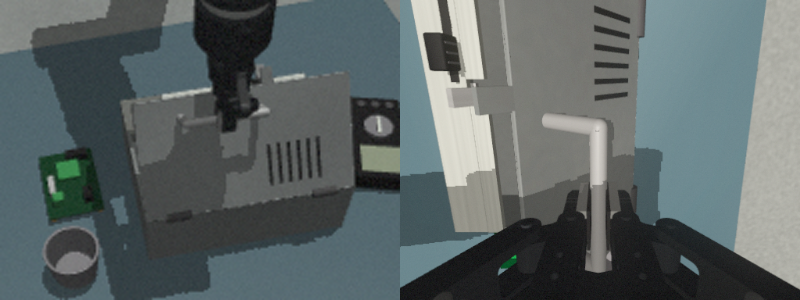

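The lid stands well up and the bar is between the pads. The meter, board and cup look untouched. For an independent check on the angle, I'll compare the lid's front corners with their projections. They read about (353.5,136) and (241.5,150) in the scene image.

Run:
```python
from h import *
c=cam('scene'); y=np.radians(-2.8)
for t in (40,45,50,55,60):
    a=np.radians(t); o=[]
    for by in (129,-129):
        lx=98-142*np.cos(a)+4*np.sin(a); lz=90+142*np.sin(a)+4*np.cos(a)
        P=[588.5+np.cos(y)*lx-np.sin(y)*by,117.4+np.sin(y)*lx+np.cos(y)*by,lz]; o+=list(np.round(proj(c,P),1))
    print(t,o)
```

```text
40 [np.float64(347.9), np.float64(134.9), np.float64(242.9), np.float64(150.4)]
45 [np.float64(349.8), np.float64(134.6), np.float64(243.3), np.float64(150.3)]
50 [np.float64(351.9), np.float64(134.8), np.float64(243.8), np.float64(150.8)]
55 [np.float64(354.0), np.float64(135.4), np.float64(244.3), np.float64(151.7)]
60 [np.float64(356.1), np.float64(136.6), np.float64(244.9), np.float64(153.1)]
```

Run:
```python
from h import *
s=robot.sense(); print(s['clock'],s['tool_pos'],s['gripper_width'],s['wrist_force'])
order.hand_in()
```

```text
7.25 [649.77714306  85.0263072  371.79095299] 8.149119188092543 [-5.23507328 -2.27581973  5.94690192]
the job is handed in; nothing more can be done
```

The lid is open to about 53–55°, and the gripper was still holding it when I handed the job in at 7.25 s. I tugged the handle first: it rose 12.7 mm at only 6–7 N, well past the 6 mm where a caught lid stops. The lid was not caught, so I left the slide alone.

**Last checks:**
- **Hold:** the arm was steady, with the bar still between the pads and less than 9 N at the wrist. The opening read about 8.3 mm on a 10 mm bar, a small disagreement.
- **Surroundings:** the meter, board and cup looked undisturbed in the pictures, judged by eye only.
- **Angle from the grasp position:** about 53–55°. The grasp point measured 131 mm from the hinge where 125 mm was expected, so the bar probably sits slightly low in the pads.
- **Angle from the camera:** one front corner of the lid fits about 54°. The other is too insensitive to confirm the angle, and its reading would fit about 45° as well.

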